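# Put up the counter menu stand

## Task

Put up the menu stand: turn the blue easel back until its L-shaped foot matches the L-shaped pocket in the light wooden base, and seat it fully home. Then take the slate board from its rack and lean it against the easel back, its lower edge in the groove of the base and the board roughly in the middle. Do not let the slate fall over, and leave the honey jar, egg timer and bell where they stand.

Things in the scene. Friction and masses are not known exactly. Their poses are not given: they have to be found in the camera images.
- menu_stand: Fixed light wooden base of the menu stand, 130 (x) x 150 (y) x 24 mm high, with an L-shaped pocket and, in front of it, a straight groove along y (see the points). Origin: centre of its underside, on the counter; z up, x points from the groove (front, toward the robot) to the back. Yaw within 15 degrees of the robot's.
- pocket (a point): Centre of the pocket's main part on its floor, 10 mm above the base's underside, 14 mm below its top; axes as menu_stand. Pocket: foot outline + 3 mm all round, i.e. main part x -21 to 21, y -39 to 39, tab part x 21 to 41, y 5 to 39 mm. Fully home, easel_back's origin and axes match this point and the foot's top is flush with the base.
- pocket_tab (a point): Point on the floor of the pocket's tab part, x +28, y +22 mm from point pocket in menu_stand's axes, where the middle of the foot's tab (point easel_tab) belongs.
- groove (a point): Middle of the groove's floor, 46 mm in front of menu_stand's origin, 12 mm above its underside; axes as menu_stand. The groove is 22 mm wide (x -11 to 11), 12 mm deep, runs the whole 150 mm width along y, and has an 8 mm thick lip in front.
- easel_back: Loose blue easel back, 0.22 kg, upright on the counter, yaw 45 to 150 deg. Origin: centre of underside of foot's main part; z up. L foot 14 mm thick: main x -18 to 18, y -36 to 36; tab x 18 to 38, y 8 to 36 mm. Post with flat sides y -20 to 20 (grasp these from above), x -14 to 12, up to z 92; on its front (-x) a black pad, as wide, raked 18 deg: face from x -28, z 48 to x -12.5, z 95 (top).
- easel_tab (a point): Centre of the underside of the foot's tab: x +28, y +22 mm from easel_back's origin in its axes.
- board_rack: Fixed brown wooden rack, 70 (x) x 130 (y) x 30 mm high, with one slot along y, 13 mm wide, its floor 6 mm above the underside. Origin: centre of its underside; z up. Its yaw varies by up to 20 degrees.
- slate_board: Loose black slate in dark wooden frame, 0.25 kg, 10 mm thick (x), 110 wide (y), 160 tall (z), faces alike. Origin: centre of lower edge; z up the board. Starts upright in the rack's slot, axes as the rack's but for the slot's play, top 166 mm above the counter. Grasp across the thickness. Leaning (foot in groove, +x face on the pad) it stands 16 to 22 deg from upright, top toward the stand's +x.
- honey_jar: Loose honey jar with a red lid, 57 mm across, 77 mm high, behind the stand; origin at the centre of its underside. Leave alone.
- egg_timer: Loose red and white egg timer, 63 mm across, 52 mm high, behind the rack; origin at the centre of its underside. Leave alone.
- counter_bell: Loose counter bell, 82 mm across, 58 mm high, behind and to the right of the stand; origin at the centre of its underside. Leave alone.

How it is judged:
On the way, in this order (a step that is already met when the one before it is completed fails the run):
1. the easel back is seated fully home in the pocket and let go (z of easel_back in the frame of menu_stand below 0.0125 m and horizontal distance between easel_back and pocket below 0.006 m and distance between easel_tab and pocket_tab below 0.009 m and angle between the x axis of easel_back and the x axis of menu_stand, either way round below 0.1 rad and contact force between the fingers and easel_back below 0.05 N), for 0.2 s.
2. the slate leans on the easel back with its lower edge in the groove (z of easel_back in the frame of menu_stand below 0.0125 m and horizontal distance between easel_back and pocket below 0.006 m and distance between easel_tab and pocket_tab below 0.009 m and angle between the x axis of easel_back and the x axis of menu_stand, either way round below 0.1 rad and x of slate_board in the frame of groove between -0.011 and 0.011 m and y of slate_board in the frame of groove between -0.025 and 0.025 m and z of slate_board in the frame of groove below 0.006 m and angle between slate_board's own z axis and vertical between 0.2 and 0.55 rad and angle between the y axis of slate_board and the y axis of menu_stand, either way round below 0.15 rad and contact force between slate_board and easel_back above 0.05 N), for 0.2 s.
At the end, for the whole second after the job is handed in: Easel back right way round in the pocket (6 mm, 0.1 rad, at most 2.5 mm above its floor). Slate's foot in the groove (11 mm across, 25 mm along, at most 6 mm above its floor, 0.15 rad), leaning 0.2 to 0.55 rad on the easel back. Both released, at rest (all of step 2 and contact force between the fingers and easel_back below 0.05 N and contact force between the fingers and slate_board below 0.05 N and linear speed of each of easel_back, slate_board below 0.02 m/s); the robot touches nothing.
It fails at once if the slate falls over (more than 1.1 rad from upright) (angle between slate_board's own z axis and vertical above 1.1 rad).
It fails at once if the honey jar is moved more than 3 cm or tipped over (distance of honey_jar from where it was at the start of the episode above 0.03 m or angle between honey_jar's own z axis and vertical above 0.5 rad).
It fails at once if the egg timer is moved more than 3 cm or tipped over (distance of egg_timer from where it was at the start of the episode above 0.03 m or angle between egg_timer's own z axis and vertical above 0.5 rad).
It fails at once if the counter bell is moved more than 3 cm or tipped over (distance of counter_bell from where it was at the start of the episode above 0.03 m or angle between counter_bell's own z axis and vertical above 0.5 rad).
It also fails if it takes over 54 s, if anything falls off the work surface, if the arm or the gripper's body presses on something with over 40 N, if the wrist force passes 120 N, or if a joint passes its speed limit or range.

## Robot

A 6-joint arm with a two-finger parallel gripper is mounted at the origin on a cart in front of the work surface, level with it; the furniture and walls round the work are solid. World frame = base frame: x ahead of the robot, y to its left, z up, the work surface at z = 0. Lengths are in m, angles in rad, forces in N, time in s.
With the tool pointing down it reaches from about 0.3 to 0.775 m from the base axis. Payload 14.6 kg.
Tool frame: the origin (TCP) lies between the finger pads; the fingertips stand ctrl.tip_extent ahead of it and the grasp point (between the pads) lies 3 mm ahead of it (ctrl.tip_extent is the distance from the TCP to the fingertips, in m); z points along the fingers, y is the line along which they close (so a half turn about z gives the same grasp; the last joint's range is limited). The gripper opens to 94 mm and grips with 3 to 60 N. Pads are 16 mm wide; open, the fingers measure 119 mm over their backs; the gripper's body (75 mm by 177 mm) begins 78 mm behind the grasp point.
Start: joints at [1.196, 0.3, 1.521, -0, 1.321, -0.067], TCP at [0.167, 0.524, 0.227] pointing down, gripper open.
Joint ranges: [-3.03, 3.03], [-0.79, 2.21], [0.23, 2.52], [-1.04, 4.18], [0, 3.07], [-2.55, 2.55]. Speed limits (rad/s): [2.22, 2.22, 2.57, 3.14, 3.14, 3.14].

## Interface

Orientations are given as [roll, pitch, yaw] about the fixed x, y, z axes, in that order (R = Rz(yaw) Ry(pitch) Rx(roll)).
In Python, from station import ctrl, eyes gives the robot as it stands. The module is installed in compiled form; this text tells all that it offers.
- The arm moves only by the tool pendant, called after "Request:" as name([rows], argument=value, ...), one row to a line, values as JSON. Schema: {"type":"object","properties":{"segments":{"type":"array","items":{"type":"array","items":{"type":"array","items":{"type":"number"},"minItems":6,"maxItems":6},"minItems":1,"maxItems":10},"minItems":1,"maxItems":1},"finger_gap":{"type":"number"},"grip_n":{"type":"number"},"only":{"type":"string"},"quiet":{"type":"boolean"},"lines":{"type":"string"}},"required":["segments"],"additionalProperties":false}. segments is a list that holds a single list of rows (three levels of brackets), with 1 to 10 rows, each of 6 numbers: dx, dy, dz in m, then a rotation vector rx, ry, rz in rad; each row shifts and turns the commanded pose from where the row before left it, along the tool's axes as they then stand; what a row does not reach is not made up. A row lasts 1/10 s, in which the tool goes at most 0.05 m and 0.15 rad, less where a joint would pass 70% of its speed; a pose out of reach is approached as far as the arm can. finger_gap is the finger opening in m, set as the call begins (left out keeps the last). The fingers move at their own pace and stop on an object; grip_n is the grip in N (left out, the last holds). Time passes only in rows, so rows that do not move let the fingers close. The tool returns the time, the measured TCP pose, the force, the opening and the grip force at its end. only (a regular expression) keeps the lines of the reply that match it, lines (a string "A,B") keeps lines A to B, and quiet returns only ok. Input that does not fit is refused with a message, and nothing moves.
- ctrl.get_obs(): the state, without advancing time (a new reading comes with each control period).
- eyes.camera(name): name is "scene" or "top" or "wrist"; returns a dict with "pixels" (400x640x3 uint8, blue, green, red), "fx", "fy", "cx", "cy" (pixels), "extrinsics" (4x4, takes a point from camera to world coordinates). Camera axes: x right, y up, looking along -z (the intrinsics and any distortion apply to the point x, -y, -z); pixel columns grow to the right and rows downward; lengths in m; the calibration is good to about 2 mm. A picture is of the moment at which its call begins. There is no depth.
- ctrl.hand_in(): hands the job in; it is judged then, once.
The state is a dict: "time_s": time; "qpos": joint angles; "joint_vel": joint speeds; "tau": joint torques, N m; "ee_pos": TCP position; "eef_rot": TCP orientation; "force": force on the tool from outside, world axes, zero at the start; "moment": the same for the moment, N m; "grip_width": finger opening in m; "grip_force": force on a finger pad.
Only numpy, scipy, OpenCV 4.12 (cv2) and the standard library are available. Lean on these libraries where they do the work, as an engineer would, in place of code of your own. Each camera call takes 0.05 s, during which the arm holds its last target. There are 200 camera calls.

## Working session

There is one attempt and no reset: what is moved stays moved. The work goes in short steps, Python scripts to look and compute and a tool call to move; the robot and the scene stay as the last step left them, time stands still between calls to the robot, and variables do not carry over. Pictures are saved under pics/ and viewed, at most 11 in all, crops included, and the job is handed in when it is done.

```bash
mkdir -p pics
```

Run:
```python
from station import ctrl, eyes
import cv2, numpy as np, pickle
d={}
for n in ("scene","top","wrist"):
    c=eyes.camera(n); d[n]=c; cv2.imwrite(f"pics/{n}0.png",c["pixels"])
    print(n,c["fx"],c["fy"],c["cx"],c["cy"],[k for k in c]); print(np.round(c["extrinsics"],4).tolist())
pickle.dump(d,open("cams0.pkl","wb"))
o=ctrl.get_obs(); print(o, ctrl.tip_extent)
```

```text
scene 430.3788038875564 430.3788038875564 323.407994953884 206.41796366828999 ['pixels', 'fx', 'fy', 'cx', 'cy', 'extrinsics']
[[0.8053, 0.456, -0.379, 0.0613], [-0.5928, 0.6301, -0.5016, -0.6374], [0.0101, 0.6286, 0.7777, 0.9523], [0.0, 0.0, 0.0, 1.0]]
top 364.29131543321887 364.29131543321887 317.3100871533568 200.31516343478026 ['pixels', 'fx', 'fy', 'cx', 'cy', 'extrinsics']
[[-0.0246, 0.9982, -0.0555, 0.4609], [-0.9989, -0.0223, 0.0407, -0.0151], [0.0394, 0.0565, 0.9976, 0.9095], [0.0, 0.0, 0.0, 1.0]]
wrist 292.10803138098896 292.10803138098896 320.60992172457526 203.3205690317591 ['pixels', 'fx', 'fy', 'cx', 'cy', 'extrinsics']
[[0.3026, -0.9281, -0.2172, 0.1041], [0.9531, 0.2942, 0.0706, 0.5443], [-0.0016, -0.2284, 0.9736, 0.3842], [0.0, 0.0, 0.0, 1.0]]
{'time_s': 0.15, 'qpos': array([ 1.19642211e+00,  3.00338398e-01,  1.52145562e+00, -1.51863690e-06,
        1.32068803e+00, -6.66386262e-02]), 'joint_vel': array([-0.00060553, -0.00273642, -0.00186265,  0.00048416, -0.00030321,
       -0.00054496]), 'tau': array([-6.35438464e-04, -5.31961584e+01, -3.52821958e+01,  7.07184593e-02,
        2.36134487e-02, -1.16857959e-04]), 'ee_pos': array([0.16655116, 0.52398155, 0.22701219]), 'eef_rot': array([-3.14070513e+00, -5.77564333e-05,  2.83385741e+00]), 'force': array([-0.20532022,  0.37645243, -0.90256708]), 'moment': array([-0.01988602, -0.03897369,  0.05041515]), 'grip_force': 0.0, 'grip_width': 0.09398027081844755} 0.022
```

View pics/top0.png

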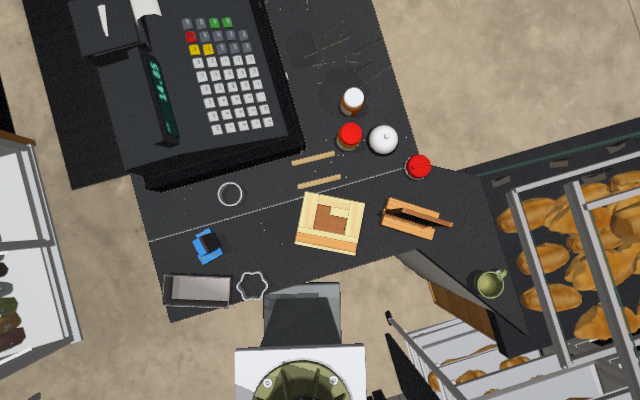

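View pics/scene0.png

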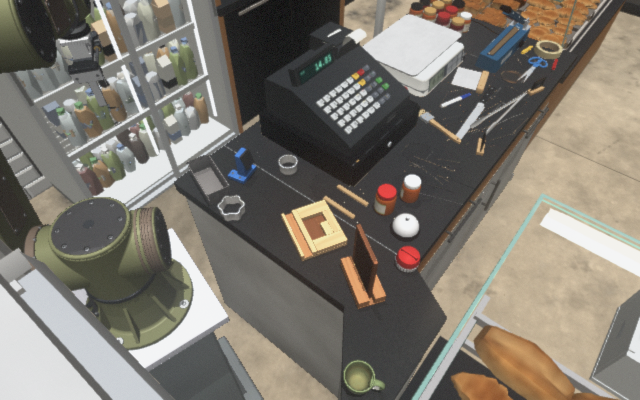

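The top view shows the base at (330,222), the rack and slate at (415,218), the blue easel at (207,246), and the jar, bell and timer at (350,136), (383,140) and (418,167). I'll enlarge the parts that matter.

Create h.py:
```python
import numpy as np,cv2,pickle
from scipy.optimize import least_squares
def proj(c,P):
    E=c["extrinsics"]; p=(np.atleast_2d(P)-E[:3,3])@E[:3,:3]
    return np.c_[c["cx"]+c["fx"]*p[:,0]/-p[:,2], c["cy"]-c["fy"]*p[:,1]/-p[:,2]]
def ray(c,uv,z):
    E=c["extrinsics"]; uv=np.atleast_2d(uv).astype(float)
    d=np.c_[(uv[:,0]-c["cx"])/c["fx"],-(uv[:,1]-c["cy"])/c["fy"],-np.ones(len(uv))]@E[:3,:3].T
    return E[:3,3]+d*((z-E[2,3])/d[:,2])[:,None]
def T(x,y,yaw,pts,z0=0):
    c,s=np.cos(yaw),np.sin(yaw); pts=np.asarray(pts,float)
    return np.c_[x+c*pts[:,0]-s*pts[:,1], y+s*pts[:,0]+c*pts[:,1], z0+pts[:,2]]
```

Run:
```python
from h import *
d=pickle.load(open("cams0.pkl","rb"))
print(proj(d["top"],[[0,0,0],[.167,.524,.2]]))
def crop(n,u0,v0,w,h,s): return cv2.resize(d[n]["pixels"][v0:v0+h,u0:u0+w],(w*s,h*s),interpolation=cv2.INTER_CUBIC)
a=crop("top",180,220,60,50,6); b=crop("top",290,185,130//2*2,75,6)
a2=np.zeros((300,780,3),np.uint8); a2[:,:360]=a; a2[:,380:740]=crop("scene",215,140,60,50,6)
cv2.imwrite("pics/c1.png",np.vstack([a2[:300],cv2.resize(crop("top",290,185,170,75,4),(680,300)) if 0 else np.pad(crop("top",290,185,170,75,4),((0,0),(0,100),(0,0)))]))
```

```text
[[300.95583509 411.89073347]
 [ 13.04390301 388.28114661]]
```

View pics/c1.png

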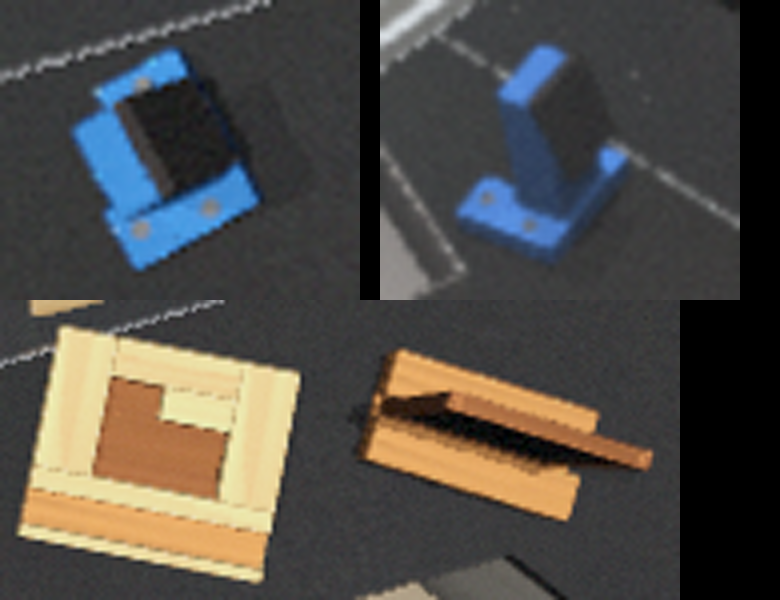

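Create fit.py:
```python
from h import *
d=pickle.load(open("cams0.pkl","rb"))
def fit(name,obs,x0,z=False):
    def r(p): return np.concatenate([(proj(d[c],T(p[0],p[1],p[2],m))-uv).ravel() for c,m,uv in obs])
    s=least_squares(r,x0); print(name,np.round(s.x,4),"deg",round(np.degrees(s.x[2]),2)); print(np.round(s.fun.reshape(-1,2),1).tolist()); return s.x
def cr(u0,v0,s,ox,oy,L): return (np.array(L,float)-[ox,oy]+.5)/s-.5+[u0,v0]
fit("base",[("top",[[.065,.075,.024],[.065,-.075,.024],[-.065,-.075,.024],[-.065,.075,.024]],cr(290,185,4,0,300,[(62,327),(300,373),(262,582),(19,535)]))],[.5,0,0])
e1=[[-.018,.036,.014],[.038,.036,.014],[.038,.008,.014],[-.018,-.036,.014],[.018,-.036,.014],[.012,-.020,.092]]
t1=cr(180,220,6,0,0,[(262,200),(138,270),(110,212),(180,48),(97,95),(75,128)])
e2=[[.038,.036,.014],[.038,.008,.014],[-.018,.036,.014],[-.018,-.036,.014],[.012,.02,.092],[.012,-.02,.092]]
t2=cr(215,140,6,380,0,[(457,210),(487,178),(548,250),(630,152),(500,95),(542,45)])
fit("easel top",[("top",e1,t1)],[.4,.3,1.9]); fit("easel scene",[("scene",e2,t2)],[.4,.3,1.9]); fit("easel both",[("top",e1,t1),("scene",e2,t2)],[.4,.3,1.9])
fit("rack",[("top",[[.035,.065,.03],[.035,-.065,.03],[-.035,-.065,.03]],cr(290,185,4,0,300,[(400,350),(600,410),(572,520)]))],[.5,-.2,0])
fit("slate",[("top",[[.005,.055,.166],[.005,-.055,.166],[-.005,-.055,.166],[-.005,.055,.166]],cr(290,185,4,0,300,[(447,393),(652,453),(648,470),(440,409)]))],[.5,-.2,0])
```

```bash
python3 fit.py
```

Run:
```python
from h import *
d=pickle.load(open("cams0.pkl","rb"))
print(ray(d["top"],[[230,194],[252,286]],.03),ray(d["top"],[[350,130],[383,138],[418,167],[298,158],[255,170],[150,180],[290,150]],.06))
def crop(n,u0,v0,w,h,s): return cv2.resize(d[n]["pixels"][v0:v0+h,u0:u0+w],(w*s,h*s),interpolation=cv2.INTER_CUBIC)
cv2.imwrite("pics/c2.png",crop("scene",270,190,130,130,4))
```

```text
base [ 0.4541 -0.0805 -0.2169] deg -12.43
[[-0.3, -0.4], [0.3, -0.1], [0.0, 0.2], [0.0, 0.2]]
easel top [0.4106 0.2111 2.0605] deg 118.06
[[0.4, 0.4], [0.5, 0.4], [-0.4, -0.1], [-0.3, -0.2], [0.3, -0.7], [-0.4, 0.2]]
easel scene [0.4082 0.2148 2.0467] deg 117.27
[[-0.1, 0.3], [0.2, -0.4], [0.7, -0.0], [0.1, 0.6], [-0.9, -0.0], [-0.1, -0.4]]
easel both [0.4094 0.2122 2.0488] deg 117.39
[[-0.2, 1.1], [-0.2, 0.8], [-1.0, 0.2], [-0.5, 0.3], [-0.0, -0.3], [-0.9, 0.6], [0.7, 0.7], [1.0, -0.1], [1.5, 0.3], [0.9, 0.9], [-0.0, 0.3], [0.7, -0.0]]
rack [ 0.4607 -0.2782 -0.3099] deg -17.76
[[-0.3, -0.1], [0.4, -0.0], [-0.1, 0.1]]
slate [ 0.4618 -0.2698 -0.3077] deg -17.63
[[0.2, -0.2], [-0.3, -0.3], [-0.5, 0.1], [0.7, 0.4]]
[[0.52972016 0.15828479 0.03      ]
 [0.30984667 0.10901622 0.03      ]] [[ 0.67343654 -0.13142534  0.06      ]
 [ 0.65302812 -0.2096465   0.06      ]
 [ 0.58207699 -0.29102594  0.06      ]
 [ 0.60868395 -0.00682604  0.06      ]
 [ 0.58224704  0.0939428   0.06      ]
 [ 0.56365864  0.33461647  0.06      ]
 [ 0.62795799  0.0115279   0.06      ]]
```

View pics/c2.png

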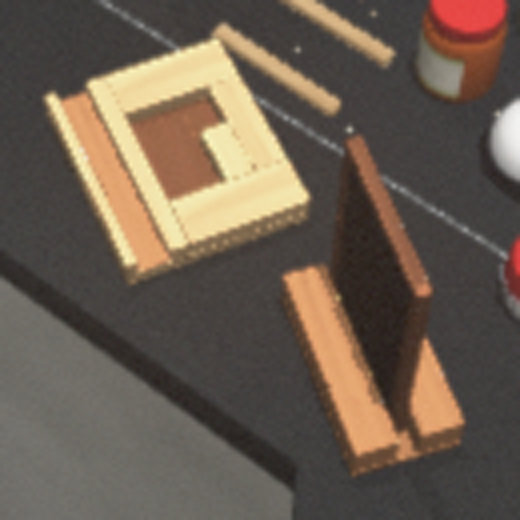

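Add to fit.py:
```python
print("----")
b=fit("base scene",[("scene",[[.065,.075,.024],[.065,-.075,.024],[-.065,.075,.024],[-.065,-.075,.024]],cr(270,190,4,0,0,[(215,42),(308,205),(47,95),(133,270)]))],[.45,-.08,-.2])
fit("rack scene",[("scene",[[-.035,.065,.03],[-.035,-.065,.03],[.035,-.065,.03]],cr(270,190,4,0,0,[(285,275),(353,460),(463,425)]))],[.46,-.27,-.3])
fit("slate scene",[("scene",[[.005,.055,.166],[-.005,.055,.166],[-.005,-.055,.166],[.005,-.055,.166]],cr(270,190,4,0,0,[(357,140),(347,148),(412,295),(428,290)]))],[.46,-.27,-.3])
def loc(p,x,y,a): 
    q=p[:,:2]-[x,y]; c,s=np.cos(a),np.sin(a); return np.round(np.c_[c*q[:,0]+s*q[:,1],-s*q[:,0]+c*q[:,1]]*1000,1).tolist()
print(loc(ray(d["top"],cr(290,185,4,0,300,[(95,472),(110,377),(162,387),(28,488),(268,533)]),.024),.4541,-.0805,-.2169))
print(loc(ray(d["top"],cr(290,185,4,0,300,[(220,497),(157,423),(228,433)]),.010),.4541,-.0805,-.2169))
```

```bash
python3 fit.py | sed -n '/----/,$p'
```

```text
----
base scene [ 0.4505 -0.0799 -0.2146] deg -12.29
[[0.9, -0.4], [1.1, -0.7], [-0.6, 1.0], [-1.3, 0.1]]
rack scene [ 0.4571 -0.2759 -0.3441] deg -19.72
[[-0.4, 0.0], [-0.1, -0.5], [0.4, 0.5]]
slate scene [ 0.4581 -0.2692 -0.334 ] deg -19.14
[[0.4, -1.0], [-1.2, -2.0], [0.2, 1.2], [0.6, 1.3]]
[[-18.5, 37.4], [39.9, 39.5], [40.0, 7.2], [-35.7, 75.3], [-34.8, -73.0]]
[[-19.1, -41.8], [18.3, 5.1], [20.6, -39.3]]
```

The pocket centre coincides with the base origin in x and y, to within about 1 mm. Next I'll go above the easel.

Create go.py:
```python
import sys,numpy as np
from scipy.spatial.transform import Rotation as R
from station import ctrl
def need(pos,rpy):
    o=ctrl.get_obs(); A=R.from_euler("xyz",o["eef_rot"]); B=R.from_euler("xyz",rpy)
    dR=A.inv()*B
    print("t",round(o["time_s"],2),"d in current axes",np.round(A.inv().apply(np.array(pos)-o["ee_pos"]),4),"in target axes",np.round(B.inv().apply(np.array(pos)-o["ee_pos"]),4),"rot",np.round(dR.as_rotvec(),4),"q",np.round(o["qpos"],2),"F",np.round(o["force"],1))
if __name__=="__main__":
    v=[float(a) for a in sys.argv[1:]]; need(v[:3],[np.pi if len(v)<5 else v[4],0 if len(v)<6 else v[5],np.radians(v[3])])
```

```bash
python3 go.py .4104 .210 .15 117.5
```

```text
t 0.15 d in current axes [-0.3275 -0.2253  0.0772] in target axes [-0.3911  0.0713  0.077 ] rot [-9.000e-04  3.000e-04  7.831e-01] q [ 1.2   0.3   1.52 -0.    1.32 -0.07] F [-0.2  0.4 -0.9]
```

Request:
pendant([
  [[0, 0, 0, 0, 0, 0.131], [0, 0, 0, 0, 0, 0.131], [0, 0, 0, 0, 0, 0.131], [0, 0, 0, 0, 0, 0.131], [0, 0, 0, 0, 0, 0.131], [0, 0, 0, 0, 0, 0.131]],
], finger_gap=0.094)

```text
time_s: 0.75
ee_pos: [0.1666, 0.5241, 0.2272]
eef_rot: [-3.141, 0.0, 2.042]
force: [-0.0, 0.4, -0.5]
grip_width: 0.0943
grip_force: 0.0
```

```bash
python3 go.py .4104 .210 .15 117.5
```

```text
t 0.75 d in current axes [-0.3905  0.0745  0.0773] in target axes [-0.3911  0.0712  0.0772] rot [-0.0004  0.0003 -0.0084] q [1.2  0.3  1.52 0.   1.32 0.72] F [-0.   0.4 -0.5]
```

Request:
pendant([
  [[-0.038, 0.0072, 0.006, 0, 0, 0], [-0.039, 0.0074, 0.006, 0, 0, 0], [-0.039, 0.0074, 0.006, 0, 0, 0], [-0.039, 0.0074, 0.006, 0, 0, 0], [-0.039, 0.0074, 0.006, 0, 0, 0], [-0.039, 0.0074, 0.006, 0, 0, 0], [-0.039, 0.0074, 0.006, 0, 0, 0], [-0.039, 0.0074, 0.006, 0, 0, 0], [-0.039, 0.0074, 0.006, 0, 0, 0], [-0.039, 0.0074, 0.006, 0, 0, 0]],
], quiet=true)

```text
ok
```

Request:
pendant([
  [[0, 0, 0, 0, 0, 0], [0, 0, 0, 0, 0, 0]],
])

```text
time_s: 1.95
ee_pos: [0.4108, 0.212, 0.1672]
eef_rot: [-3.141, -0.0, 2.046]
force: [0.3, -0.3, 0.5]
grip_width: 0.0943
grip_force: 0.0
```

```bash
python3 go.py .4104 .210 .15 117.5
```

Run:
```python
from h import *
from station import eyes
c=eyes.camera("wrist"); pickle.dump(c,open("w1.pkl","wb")); cv2.imwrite("pics/w1.png",c["pixels"])
# predicted easel corners, visual check
P=T(.409,.2125,np.radians(117.5),[[-.018,.036,.014],[.038,.036,.014],[.038,.008,.014],[.018,-.036,.014],[-.018,-.036,.014],[.012,.02,.092],[.012,-.02,.092]])
print(np.round(proj(c,P)).tolist())
```

```text
t 1.95 d in current axes [-0.0016 -0.0013  0.0172] in target axes [-0.0016 -0.0013  0.0172] rot [-0.0007 -0.0002 -0.0048] q [ 0.4   0.17  1.83  0.    1.14 -0.08] F [ 0.3 -0.3  0.5]
[[287.0, 212.0], [285.0, 161.0], [311.0, 161.0], [353.0, 179.0], [352.0, 212.0], [294.0, 201.0], [343.0, 201.0]]
```

View pics/w1.png

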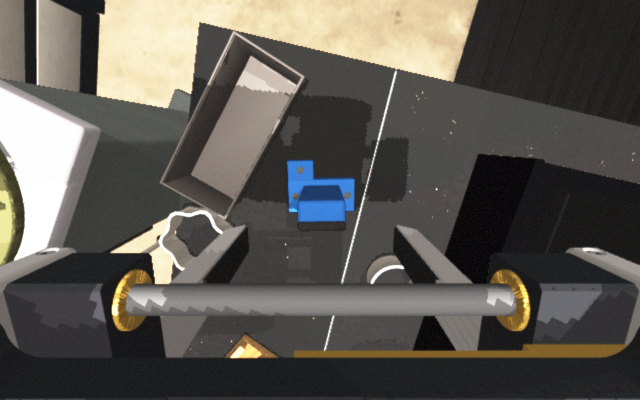

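The easel appears where predicted, about 2 px to the right: tab at (288–313,161), post top at (298–345,190–225). I'll narrow the opening, go down and grip.

Request:
pendant([
  [[-0.0015, 0.001, 0.01, 0, 0, 0], [0, 0, 0.012, 0, 0, 0], [0, 0, 0.012, 0, 0, 0], [0, 0, 0.012, 0, 0, 0], [0, 0, 0.012, 0, 0, 0], [0, 0, 0.012, 0, 0, 0], [0, 0, 0.012, 0, 0, 0], [0, 0, 0.01, 0, 0, 0], [0, 0, 0, 0, 0, 0], [0, 0, 0, 0, 0, 0]],
], finger_gap=0.07)

```text
time_s: 3.0
ee_pos: [0.4125, 0.2116, 0.0755]
eef_rot: [-3.142, -0.0, 2.048]
force: [-0.2, 0.8, 0.4]
grip_width: 0.07
grip_force: 0.0
```

Request:
pendant([
  [[0, 0, 0, 0, 0, 0], [0, 0, 0, 0, 0, 0], [0, 0, 0, 0, 0, 0], [0, 0, 0, 0, 0, 0], [0, 0, 0, 0, 0, 0], [0, 0, 0, 0, 0, 0]],
], finger_gap=0.03, grip_n=25)

```text
time_s: 3.6
ee_pos: [0.4124, 0.2116, 0.0756]
eef_rot: [3.141, 0.0, 2.048]
force: [-1.4, -0.7, 3.1]
grip_width: 0.0401
grip_force: 25.0
```

Request:
pendant([
  [[0, 0, -0.01, 0, 0, 0], [0, 0, -0.02, 0, 0, 0], [0, 0, -0.02, 0, 0, 0], [0, 0, -0.02, 0, 0, 0], [0, 0, -0.02, 0, 0, 0], [0, 0, -0.01, 0, 0, 0], [0, 0, 0, 0, 0, 0], [0, 0, 0, 0, 0, 0]],
])

```text
time_s: 4.4
ee_pos: [0.4121, 0.2114, 0.1749]
eef_rot: [-3.141, -0.0, 2.048]
force: [-0.1, -0.4, -2.9]
grip_width: 0.0397
grip_force: 25.0
```

Run:
```python
from h import *
from station import eyes
c=eyes.camera("wrist"); pickle.dump(c,open("w2.pkl","wb")); w=cv2.resize(c["pixels"][100:300,220:420],(600,600),interpolation=cv2.INTER_CUBIC); cv2.imwrite("pics/w2.png",w)
```

```bash
python3 go.py .4525 -.080 .2 -12.4
```

```text
t 4.45 d in current axes [-0.2775 -0.0978 -0.0253] in target axes [ 0.1022  0.2759 -0.0254] rot [-9.0000e-04  1.5000e-03  2.2642e+00] q [ 0.4   0.16  1.82  0.    1.16 -0.08] F [ 0.3  0.1 -1.8]
```

View pics/w2.png

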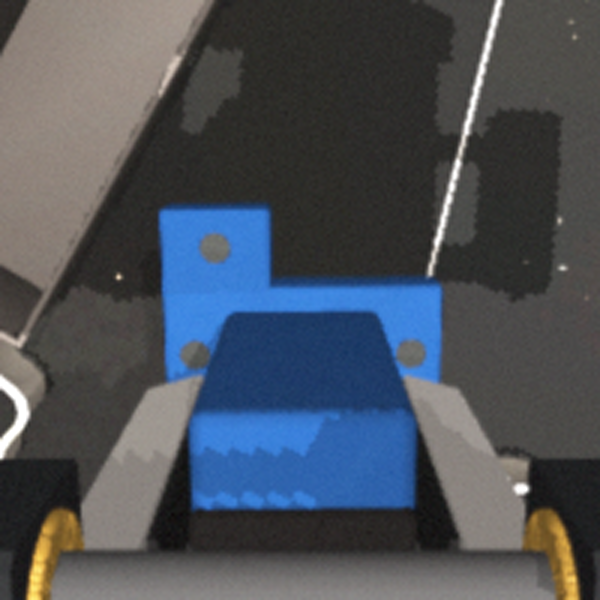

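Create fe.py:
```python
from h import *
from scipy.spatial.transform import Rotation as R
c=pickle.load(open("w2.pkl","rb"))
m=np.array([[.038,.036,.014],[.038,.008,.014],[.018,.008,.014],[.018,-.036,.014],[.012,.02,.092],[.012,-.02,.092]])
uv=(np.array([(161,208),(270,206),(270,281),(441,283),(190,412),(415,412)],float)+.5)/3-.5+[220,100]
def f(p): return (proj(c,R.from_euler("xyz",[p[4],p[5],p[3]]).apply(m)+p[:3])-uv).ravel()
for full in (0,1):
    g=(lambda p:f(p)) if full else (lambda p:f(np.r_[p,0,0]))
    s=least_squares(g,[.41,.21,.1,2.05]+[0,0]*full)
    A=R.from_euler("xyz",[-3.141,0,2.048]); o=np.array([.4121,.2114,.1749])
    print(np.round(s.x,4),np.round(s.fun,1),"easel origin in tool",np.round(A.inv().apply(s.x[:3]-o),4))
```

```bash
python3 fe.py
```

```text
[0.411  0.2138 0.0961 2.0507] [-0.3  0.1  0.2  0.6  0.5  1.4  0.2  0.6 -1.1 -0.8  0.8 -1. ] easel origin in tool [0.0026 0.0001 0.0788]
[ 0.4106  0.2141  0.0928  2.0505  0.0025 -0.0221] [-0.  -0.5  0.1  0.1  0.4  0.6 -0.5 -0.3 -0.2  0.1  0.1 -0.1] easel origin in tool [ 0.003  -0.      0.0821]
```

Request:
pendant([
  [[-0.025, -0.01, -0.003, 0, 0, 0], [-0.035, -0.0123, -0.003, 0, 0, 0], [-0.035, -0.0123, -0.003, 0, 0, 0], [-0.035, -0.0123, -0.003, 0, 0, 0], [-0.035, -0.0123, -0.003, 0, 0, 0], [-0.035, -0.0123, -0.003, 0, 0, 0], [-0.035, -0.0123, -0.003, 0, 0, 0], [-0.035, -0.012, -0.002, 0, 0, 0.1], [-0.01, 0, 0, 0, 0, 0.14], [0, 0, 0, 0, 0, 0.14]],
], quiet=true)

```text
ok
```

Request:
pendant([
  [[0, 0, 0, 0, 0, 0.14], [0, 0, 0, 0, 0, 0.14], [0, 0, 0, 0, 0, 0.14], [0, 0, 0, 0, 0, 0.14], [0, 0, 0, 0, 0, 0.14], [0, 0, 0, 0, 0, 0.14], [0, 0, 0, 0, 0, 0.14], [0, 0, 0, 0, 0, 0.14], [0, 0, 0, 0, 0, 0.14], [0, 0, 0, 0, 0, 0.14]],
], quiet=true)

```text
ok
```

Request:
pendant([
  [[0, 0, 0, 0, 0, 0.14], [0, 0, 0, 0, 0, 0.14], [0, 0, 0, 0, 0, 0.14], [0, 0, 0, 0, 0, 0.06], [0, 0, 0, 0, 0, 0], [0, 0, 0, 0, 0, 0]],
])

```text
time_s: 7.05
ee_pos: [0.4547, -0.0815, 0.1978]
eef_rot: [3.142, 0.001, -0.21]
force: [-0.3, 1.2, -1.8]
grip_width: 0.0399
grip_force: 25.0
```

```bash
python3 go.py .4501 -.0795 .175 -12.4
```

```text
t 7.05 d in current axes [-0.0049 -0.001   0.0228] in target axes [-0.0049 -0.001   0.0228] rot [0.     0.0012 0.0063] q [-0.26  0.13  1.8  -0.    1.21  1.52] F [-0.3  1.2 -1.8]
```

Run:
```python
from h import *
from station import eyes,ctrl
c=eyes.camera("wrist"); c["obs"]=ctrl.get_obs(); pickle.dump(c,open("w3.pkl","wb")); w=cv2.resize(c["pixels"][80:280,190:450],(780,600),interpolation=cv2.INTER_CUBIC); cv2.imwrite("pics/w3.png",w)
```

```text
(no output)
```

View pics/w3.png

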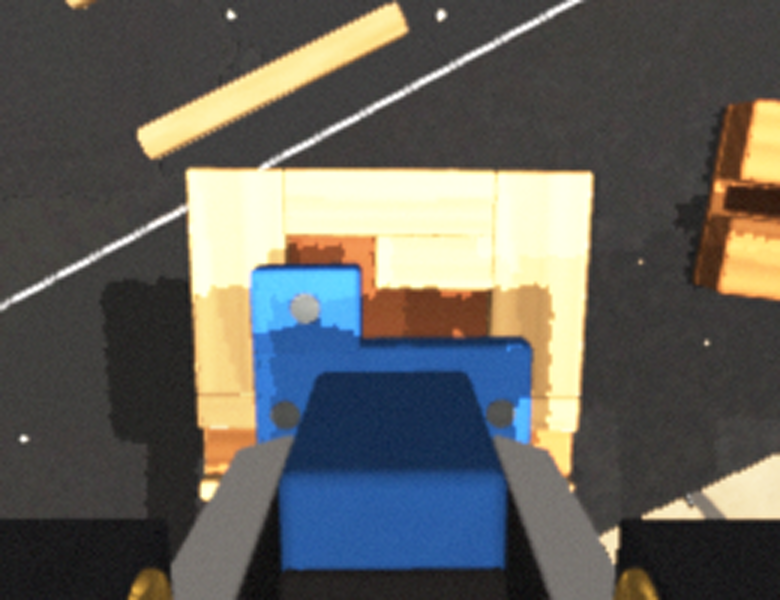

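Create fr.py:
```python
from h import *
from scipy.spatial.transform import Rotation as R
c=pickle.load(open("w3.pkl","rb")); o=c["obs"]
px=lambda L:(np.array(L,float)+.5)/3-.5+[190,80]
def run(n,m,uv,x0,z0=0,pitch=False):
    m=np.array(m)
    def f(p): 
        q=R.from_euler("xyz",[0,p[3] if pitch else 0,p[2]]).apply(m)+[p[0],p[1],z0]; return (proj(c,q)-uv).ravel()
    s=least_squares(f,x0+[0]*pitch); print(n,np.round(s.x,4),np.round(s.fun,1)); return s.x
b=run("base",[[.065,.075,.024],[.065,-.075,.024],[-.035,.075,.024],[-.035,-.075,.024],[.041,.039,.024],[.041,.005,.024]],px([(187,168),(593,172),(200,428),(581,430),(287,236),(375,236)]),[.45,-.08,-.2])
z=o["ee_pos"][2]-.0756
m=[[.038,.036,.014],[.038,.008,.014],[.018,.008,.014],[.018,-.036,.014],[.012,.02,.092],[.012,-.02,.092]]
uv=px([(252,268),(360,267),(360,341),(530,342),(282,473),(505,473)])
for k in (0,1): e=run("easel",m,uv,[.45,-.08,-.2],z,bool(k))
dx=b[:2]-e[:2]; a=b[2]; print("rel (base axes)",np.cos(a)*dx[0]+np.sin(a)*dx[1],-np.sin(a)*dx[0]+np.cos(a)*dx[1],"dyaw",b[2]-e[2], "tool",o["ee_pos"],o["eef_rot"])
```

```bash
python3 fr.py
```

```text
base [ 0.4542 -0.0802 -0.214 ] [-0.1  0.3  0.4 -0.4 -0.3  0.5 -0.4  0.3 -0.3 -0.3  0.6 -0.2]
easel [ 0.4579 -0.0821 -0.2055] [-1.4 -0.3  0.1 -0.2  0.4  1.4  1.4  0.8 -2.4 -0.3  2.1 -0.7]
easel [ 0.4582 -0.0822 -0.2048 -0.0063] [-1.5 -0.6  0.  -0.5  0.4  1.1  1.4  0.5 -2.4  0.2  2.1 -0.2]
rel (base axes) -0.004359068573801525 0.0010892082523839856 dyaw -0.00915426597687033 tool [ 0.45473537 -0.08153911  0.19796541] [-3.14157259e+00  9.02265200e-04 -2.10266987e-01]
```

Base and easel in the same image agree with the kinematic estimate: shift −4.2 mm in x and −1.1 mm in tool y. Now lowering.

Request:
pendant([
  [[-0.0042, -0.0011, 0.006, 0, 0, 0.005], [0, 0, 0.016, 0, 0, 0], [0, 0, 0.016, 0, 0, 0], [0, 0, 0.016, 0, 0, 0], [0, 0, 0.016, 0, 0, 0], [0, 0, 0.01, 0, 0, 0], [0, 0, 0.006, 0, 0, 0], [0, 0, 0.004, 0, 0, 0], [0, 0, 0, 0, 0, 0], [0, 0, 0, 0, 0, 0]],
])

```text
time_s: 8.1
ee_pos: [0.4513, -0.0797, 0.1089]
eef_rot: [3.142, -0.001, -0.217]
force: [0.1, 0.2, -1.5]
grip_width: 0.0396
grip_force: 25.0
```

```bash
python3 go.py .4507 -.0795 .0856 -12.3
```

```text
t 8.1 d in current axes [-0.0006 -0.      0.0233] in target axes [-0.0006 -0.      0.0233] rot [ 0.     -0.0007 -0.0024] q [-0.25  0.24  1.9  -0.    1.    1.53] F [ 0.1  0.2 -1.5]
```

Request:
pendant([
  [[0, 0, 0.003, 0, 0, 0], [0, 0, 0.003, 0, 0, 0], [0, 0, 0.003, 0, 0, 0], [0, 0, 0, 0, 0, 0]],
])

```text
time_s: 8.5
ee_pos: [0.4508, -0.0796, 0.099]
eef_rot: [3.142, 0.001, -0.217]
force: [-0.6, 0.3, -1.2]
grip_width: 0.0398
grip_force: 25.0
```

Request:
pendant([
  [[0, 0, 0.002, 0, 0, 0], [0, 0, 0.002, 0, 0, 0], [0, 0, 0.002, 0, 0, 0], [0, 0, 0, 0, 0, 0]],
])

```text
time_s: 8.9
ee_pos: [0.4509, -0.0796, 0.0932]
eef_rot: [3.142, 0.0, -0.217]
force: [-0.5, 0.5, -2.3]
grip_width: 0.0403
grip_force: 25.0
```

In without contact; continuing to the floor.

Request:
pendant([
  [[0, 0, 0.002, 0, 0, 0], [0, 0, 0.002, 0, 0, 0], [0, 0, 0.002, 0, 0, 0], [0, 0, 0.001, 0, 0, 0], [0, 0, 0, 0, 0, 0], [0, 0, 0, 0, 0, 0]],
])

```text
time_s: 9.5
ee_pos: [0.451, -0.0796, 0.0865]
eef_rot: [3.142, -0.0, -0.217]
force: [0.8, -1.0, -2.0]
grip_width: 0.0402
grip_force: 25.0
```

Request:
pendant([
  [[0, 0, 0.001, 0, 0, 0], [0, 0, 0.0005, 0, 0, 0], [0, 0, 0, 0, 0, 0]],
])

```text
time_s: 9.8
ee_pos: [0.4512, -0.0796, 0.0856]
eef_rot: [3.142, -0.001, -0.217]
force: [-3.6, 1.5, 8.2]
grip_width: 0.0398
grip_force: 25.0
```

Request:
pendant([
  [[0, 0, 0, 0, 0, 0], [0, 0, 0, 0, 0, 0], [0, 0, 0, 0, 0, 0]],
], finger_gap=0.065)

```text
time_s: 10.1
ee_pos: [0.4511, -0.0796, 0.0849]
eef_rot: [3.142, -0.0, -0.217]
force: [1.1, 0.7, 0.2]
grip_width: 0.0604
grip_force: 0.0
```

Request:
pendant([
  [[0, 0, -0.01, 0, 0, 0], [0, 0, -0.02, 0, 0, 0], [0, 0, -0.03, 0, 0, 0], [0, 0, -0.03, 0, 0, 0], [0, 0, -0.03, 0, 0, 0], [0, 0, -0.01, 0, 0, 0], [0, 0, 0, 0, 0, 0]],
])

```text
time_s: 10.8
ee_pos: [0.4514, -0.0797, 0.2161]
eef_rot: [3.142, -0.003, -0.217]
force: [0.6, -0.1, -0.4]
grip_width: 0.0646
grip_force: 0.0
```

Run:
```python
from h import *
from station import eyes,ctrl
a=eyes.camera("wrist")["pixels"][100:270,200:440]; t=eyes.camera("top")["pixels"]; s=eyes.camera("scene")["pixels"]
cv2.imwrite("pics/s1.png",np.vstack([cv2.resize(a,(480,340)),cv2.resize(s[190:300,270:430],(480,250*480//480))]))
```

```text
(no output)
```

View pics/s1.png

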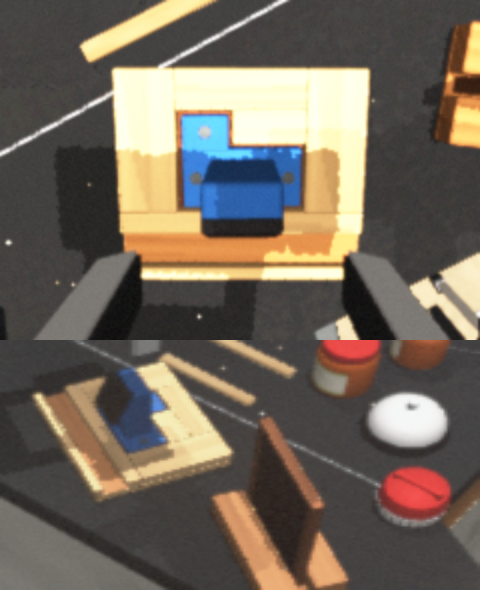

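The easel is seated flush: the foot fills the L pocket (around (240,165)) with an even rim all round. Now to the slate.

Request:
pendant([
  [[0, 0, 0, 0, 0, -0.1473], [0, 0, 0, 0, 0, -0.1473], [0, 0, 0, 0, 0, -0.1473], [0, 0, 0, 0, 0, -0.1473], [0, 0, 0, 0, 0, -0.1473], [0, 0, 0, 0, 0, -0.1473], [0, 0, 0, 0, 0, -0.1473], [0, 0, 0, 0, 0, -0.1473], [0, 0, 0, 0, 0, -0.1473], [0, 0, 0, 0, 0, -0.1473]],
], finger_gap=0.06, quiet=true)

```text
ok
```

```bash
python3 go.py .461 -.2695 .215 72
```

```text
t 11.95 d in current axes [-0.1778  0.0677 -0.0016] in target axes [-0.1775  0.0686 -0.0015] rot [-0.0025  0.0001  0.0052] q [-0.25  0.11  1.79  0.    1.25  0.05] F [-0.1  0.   0.4]
```

Request:
pendant([
  [[-0.02, 0.0085, 0, 0, 0, 0], [-0.03, 0.0115, 0, 0, 0, 0], [-0.03, 0.0115, 0, 0, 0, 0], [-0.03, 0.0115, 0, 0, 0, 0], [-0.03, 0.0115, 0, 0, 0, 0], [-0.03, 0.0115, 0, 0, 0, 0], [-0.0075, 0.0025, 0, 0, 0, 0], [0, 0, 0, 0, 0, 0], [0, 0, 0, 0, 0, 0]],
])

```text
time_s: 12.85
ee_pos: [0.461, -0.2687, 0.2142]
eef_rot: [-3.14, -0.001, 1.256]
force: [0.3, 1.2, 0.2]
grip_width: 0.0602
grip_force: 0.0
```

```bash
python3 go.py .461 -.2695 .215 72
```

Run:
```python
from h import *
from station import eyes,ctrl
c=eyes.camera("wrist"); c["obs"]=ctrl.get_obs(); pickle.dump(c,open("w4.pkl","wb")); cv2.imwrite("pics/w4.png",c["pixels"])
P=T(.461,-.2695,np.radians(-18),[[.005,.055,.166],[.005,-.055,.166],[-.005,-.055,.166],[-.005,.055,.166]])
print(np.round(proj(c,P)).tolist())
```

```text
t 12.85 d in current axes [-0.0008  0.0002 -0.0008] in target axes [-0.0008  0.0002 -0.0008] rot [-0.0013 -0.0005 -0.0005] q [-0.6   0.28  1.58  0.    1.28 -0.28] F [0.3 1.2 0.2]
[[328.0, 152.0], [327.0, 295.0], [314.0, 295.0], [314.0, 152.0]]
```

View pics/w4.png

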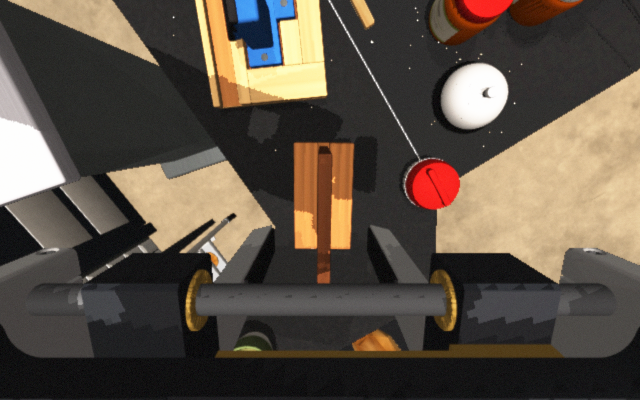

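The slate top edge is at columns 318–331, about 3 px right of centre, so I'll shift 2 mm, go down and grip.

Request:
pendant([
  [[-0.0005, 0.002, 0.01, 0, 0, 0], [0, 0, 0.012, 0, 0, 0], [0, 0, 0.012, 0, 0, 0], [0, 0, 0.012, 0, 0, 0], [0, 0, 0.012, 0, 0, 0], [0, 0, 0.009, 0, 0, 0], [0, 0, 0, 0, 0, 0], [0, 0, 0, 0, 0, 0]],
])

```text
time_s: 13.7
ee_pos: [0.463, -0.2708, 0.148]
eef_rot: [3.142, 0.0, 1.256]
force: [0.8, 0.1, -0.1]
grip_width: 0.0601
grip_force: 0.0
```

Request:
pendant([
  [[0, 0, 0, 0, 0, 0], [0, 0, 0, 0, 0, 0], [0, 0, 0, 0, 0, 0], [0, 0, 0, 0, 0, 0], [0, 0, 0, 0, 0, 0], [0, 0, 0, 0, 0, 0], [0, 0, 0, 0, 0, 0], [0, 0, 0, 0, 0, 0]],
], finger_gap=0.0, grip_n=30)

```text
time_s: 14.5
ee_pos: [0.4629, -0.2707, 0.148]
eef_rot: [3.142, 0.0, 1.256]
force: [-0.6, 0.4, 0.5]
grip_width: 0.0101
grip_force: 30.0
```

The slate is held (opening 10.1 mm) with no side force. Lift, then work out the leaning pose.

Create lean.py:
```python
import sys
from h import *
from scipy.spatial.transform import Rotation as R
from go import need
xo,z,th=map(float,sys.argv[1:4]); yo=.001
B=R.from_euler("z",-.216); S=B*R.from_euler("y",th)
Tl=R.from_matrix(S.as_matrix()@np.array([[0,1,0],[1,0,0],[0,0,-1.]]))
o=np.array([.454,-.0802,0])+B.apply([xo,0,z])
tcp=o+S.apply([0,-yo,.142]); print(tcp, Tl.as_euler("xyz")); need(tcp,Tl.as_euler("xyz"))
```

```text
(no output)
```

Request:
pendant([
  [[0, 0, -0.005, 0, 0, 0], [0, 0, -0.01, 0, 0, 0], [0, 0, -0.01, 0, 0, 0], [0, 0, -0.015, 0, 0, 0], [0, 0, -0.02, 0, 0, 0], [0, 0, -0.02, 0, 0, 0], [0, 0, -0.02, 0, 0, 0], [0, 0, 0, 0, 0, 0], [0, 0, 0, 0, 0, 0]],
])

```text
time_s: 15.4
ee_pos: [0.4628, -0.2706, 0.2478]
eef_rot: [3.141, 0.0, 1.256]
force: [0.7, 0.7, -4.3]
grip_width: 0.01
grip_force: 30.0
```

```bash
python3 lean.py -.0505 .08 .30
```

```text
[ 0.4454479  -0.07934726  0.21565778] [-2.84159265  0.          1.35479633]
t 15.4 d in current axes [ 0.1765 -0.0758  0.0321] in target axes [ 0.1831 -0.0459  0.0479] rot [ 0.3001 -0.0147 -0.0983] q [-0.6   0.25  1.53 -0.    1.36 -0.28] F [ 0.7  0.7 -4.3]
```

Request:
pendant([
  [[0, 0, -0.005, 0.06, -0.003, -0.02], [0, 0, 0, 0.06, -0.003, -0.02], [0, 0, 0, 0.06, -0.003, -0.02], [0, 0, 0, 0.06, -0.003, -0.02], [0, 0, 0, 0.06, -0.003, -0.018], [0, 0, 0, 0, 0, 0], [0, 0, 0, 0, 0, 0]],
])

```text
time_s: 16.1
ee_pos: [0.4629, -0.2706, 0.2519]
eef_rot: [-2.842, -0.0, 1.354]
force: [-0.7, 0.9, -3.4]
grip_width: 0.0097
grip_force: 30.0
```

```bash
python3 lean.py -.0505 .10 .30
```

```text
[ 0.4454479  -0.07934726  0.23565778] [-2.84159265  0.          1.35479633]
t 16.1 d in current axes [ 0.183  -0.0507  0.0327] in target axes [ 0.183  -0.0507  0.0327] rot [ 0.     -0.0002 -0.0004] q [-0.55  0.42  1.33 -0.1   1.68 -0.33] F [-0.7  0.9 -3.4]
```

Request:
pendant([
  [[0.013, -0.0047, 0.0027, 0, 0, 0], [0.025, -0.007, 0.0045, 0, 0, 0], [0.025, -0.007, 0.0045, 0, 0, 0], [0.025, -0.007, 0.0045, 0, 0, 0], [0.025, -0.007, 0.0045, 0, 0, 0], [0.025, -0.007, 0.0045, 0, 0, 0], [0.025, -0.007, 0.0045, 0, 0, 0], [0.02, -0.004, 0.003, 0, 0, 0], [0, 0, 0, 0, 0, 0], [0, 0, 0, 0, 0, 0]],
])

```text
time_s: 17.1
ee_pos: [0.4451, -0.0791, 0.2369]
eef_rot: [-2.843, 0.0, 1.355]
force: [0.3, -0.4, -2.8]
grip_width: 0.0097
grip_force: 30.0
```

```bash
python3 lean.py -.0505 .04 .30
```

```text
[ 0.4454479  -0.07934726  0.17565778] [-2.84159265  0.          1.35479633]
t 17.1 d in current axes [-0.0001  0.0184  0.0584] in target axes [-0.0002  0.0185  0.0584] rot [0.0011 0.0006 0.0003] q [-0.25  0.25  1.59 -0.01  1.6  -0.03] F [ 0.3 -0.4 -2.8]
```

Request:
pendant([
  [[0, 0.0027, 0.0084, 0, 0, 0], [0, 0.0032, 0.01, 0, 0, 0], [0, 0.0032, 0.01, 0, 0, 0], [0, 0.0032, 0.01, 0, 0, 0], [0, 0.0032, 0.01, 0, 0, 0], [0, 0.0029, 0.01, 0, 0, 0], [0, 0, 0, 0, 0, 0], [0, 0, 0, 0, 0, 0]],
])

```text
time_s: 17.9
ee_pos: [0.4458, -0.0796, 0.1754]
eef_rot: [-2.841, 0.0, 1.355]
force: [0.1, -0.5, -2.1]
grip_width: 0.0098
grip_force: 30.0
```

```bash
python3 lean.py -.0505 .017 .30
```

Run:
```python
from h import *
from station import eyes,ctrl
t=eyes.camera("top"); s=eyes.camera("scene"); pickle.dump((t,s),open("c5.pkl","wb"))
cv2.imwrite("pics/s2.png",np.hstack([cv2.resize(t["pixels"][180:280,280:380],(390,400)),cv2.resize(s["pixels"][170:270,260:360],(400,400))]))
```

```text
[ 0.4454479  -0.07934726  0.15265778] [-2.84159265  0.          1.35479633]
t 17.9 d in current axes [0.0002 0.0064 0.0218] in target axes [0.0002 0.0064 0.0218] rot [-0.0004  0.0003 -0.0003] q [-0.25  0.31  1.66 -0.01  1.47 -0.03] F [ 0.1 -0.5 -2.1]
```

View pics/s2.png

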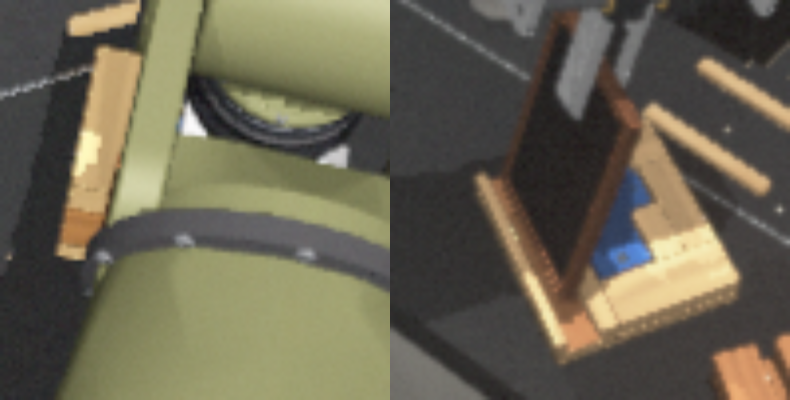

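The slate hovers over the groove (scene crop, lower corner at (568,295)). Lowering.

Request:
pendant([
  [[0, 0.001, 0.0035, 0, 0, 0], [0, 0.0013, 0.0045, 0, 0, 0], [0, 0.0013, 0.0045, 0, 0, 0], [0, 0.0013, 0.0045, 0, 0, 0], [0, 0.001, 0.0035, 0, 0, 0], [0, 0, 0, 0, 0, 0], [0, 0, 0, 0, 0, 0]],
])

```text
time_s: 18.7
ee_pos: [0.4453, -0.0795, 0.1541]
eef_rot: [-2.841, 0.0, 1.355]
force: [-0.7, 0.1, -2.2]
grip_width: 0.01
grip_force: 30.0
```

```bash
python3 lean.py -.0505 .0136 .30
```

```text
[ 0.4454479  -0.07934726  0.14925778] [-2.84159265  0.          1.35479633]
t 18.7 d in current axes [0.0002 0.0015 0.0046] in target axes [0.0002 0.0015 0.0046] rot [-0.0003  0.0003 -0.0004] q [-0.25  0.33  1.68 -0.01  1.42 -0.03] F [-0.7  0.1 -2.2]
```

Request:
pendant([
  [[0, 0.0004, 0.0012, 0, 0, 0], [0, 0.0004, 0.0012, 0, 0, 0], [0, 0, 0.001, 0, 0, 0], [0, 0, 0, 0, 0, 0]],
])

```text
time_s: 19.1
ee_pos: [0.445, -0.0794, 0.1505]
eef_rot: [-2.841, 0.0, 1.355]
force: [-0.5, -0.4, -2.2]
grip_width: 0.0096
grip_force: 30.0
```

```bash
python3 lean.py -.0505 .0136 .30
```

```text
[ 0.4454479  -0.07934726  0.14925778] [-2.84159265  0.          1.35479633]
t 19.1 d in current axes [0.0002 0.0008 0.0011] in target axes [0.0002 0.0008 0.0011] rot [-0.0004  0.0004 -0.0003] q [-0.25  0.34  1.69 -0.01  1.42 -0.03] F [-0.5 -0.4 -2.2]
```

Request:
pendant([
  [[0, 0.0003, 0.001, 0, 0, 0], [0, 0.0002, 0.0005, 0, 0, 0], [0, 0, 0, 0, 0, 0]],
])

```text
time_s: 19.4
ee_pos: [0.4451, -0.0795, 0.1491]
eef_rot: [-2.841, 0.0, 1.355]
force: [0.6, 0.3, -2.0]
grip_width: 0.0099
grip_force: 30.0
```

Request:
pendant([
  [[0, 0.001, -0.0003, 0, 0, 0], [0, 0.001, -0.0003, 0, 0, 0], [0, 0, 0, 0, 0, 0]],
])

```text
time_s: 19.7
ee_pos: [0.4473, -0.0799, 0.149]
eef_rot: [-2.841, 0.0, 1.355]
force: [-0.5, -0.7, -1.9]
grip_width: 0.0096
grip_force: 30.0
```

```bash
python3 lean.py -.048 .0136 .31
```

```text
[ 0.44921279 -0.08017337  0.14883137] [-2.83159265e+00 -2.22044605e-16  1.35479633e+00]
t 19.7 d in current axes [ 0.0002  0.0019 -0.0004] in target axes [ 0.0002  0.0019 -0.0004] rot [ 0.0098  0.0003 -0.0004] q [-0.25  0.34  1.68 -0.01  1.41 -0.03] F [-0.5 -0.7 -1.9]
```

Request:
pendant([
  [[0, 0.0003, 0.001, 0, 0, 0], [0, 0, 0, 0, 0, 0]],
])

```text
time_s: 19.9
ee_pos: [0.4474, -0.08, 0.1488]
eef_rot: [-2.842, 0.0, 1.355]
force: [0.2, -0.2, 9.3]
grip_width: 0.0096
grip_force: 30.0
```

Request:
pendant([
  [[0, 0.001, -0.0003, 0.006, 0, 0], [0, 0.001, -0.0003, 0.006, 0, 0], [0, 0, 0, 0, 0, 0]],
])

```text
time_s: 20.2
ee_pos: [0.4492, -0.0804, 0.1483]
eef_rot: [-2.829, 0.0, 1.355]
force: [-1.6, 0.1, 7.3]
grip_width: 0.01
grip_force: 30.0
```

Groove floor reached (wrist +11 N). Next I ease the slate back onto the pad.

Request:
pendant([
  [[0, 0.001, -0.0004, 0.003, 0, 0], [0, 0.0005, -0.0002, 0, 0, 0], [0, 0, 0, 0, 0, 0]],
])

```text
time_s: 20.5
ee_pos: [0.4502, -0.0806, 0.148]
eef_rot: [-2.824, 0.001, 1.355]
force: [-4.1, 1.0, 5.7]
grip_width: 0.0097
grip_force: 30.0
```

Request:
pendant([
  [[0, 0.001, -0.0004, 0.003, 0, 0], [0, 0.0005, -0.0002, 0, 0, 0], [0, 0, 0, 0, 0, 0]],
])

```text
time_s: 20.8
ee_pos: [0.452, -0.081, 0.1481]
eef_rot: [-2.822, 0.0, 1.355]
force: [-4.4, 1.7, 4.9]
grip_width: 0.0095
grip_force: 30.0
```

```bash
python3 lean.py -.048 .0136 .31
```

```text
[ 0.44921279 -0.08017337  0.14883137] [-2.83159265e+00 -2.22044605e-16  1.35479633e+00]
t 20.8 d in current axes [ 0.0002 -0.003   0.0002] in target axes [ 0.0002 -0.003   0.0001] rot [-0.0095  0.0003 -0.0003] q [-0.25  0.37  1.66 -0.01  1.44 -0.03] F [-4.4  1.7  4.9]
```

Request:
pendant([
  [[0, 0, 0, 0, 0, 0], [0, 0, 0, 0, 0, 0], [0, 0, 0, 0, 0, 0], [0, 0, 0, 0, 0, 0]],
], finger_gap=0.03)

```text
time_s: 21.2
ee_pos: [0.4525, -0.0811, 0.1481]
eef_rot: [-2.824, 0.0, 1.355]
force: [0.4, -0.3, 0.6]
grip_width: 0.03
grip_force: 0.0
```

Request:
pendant([
  [[0, 0, -0.01, 0, 0, 0], [0, 0, -0.02, 0, 0, 0], [0, 0, -0.03, 0, 0, 0], [0, 0, -0.03, 0, 0, 0], [0, 0, -0.03, 0, 0, 0], [0, 0, -0.02, 0, 0, 0], [0, 0, 0, 0, 0, 0], [0, 0, 0, 0, 0, 0], [0, 0, 0, 0, 0, 0]],
])

```text
time_s: 22.1
ee_pos: [0.4946, -0.0903, 0.28]
eef_rot: [-2.821, 0.0, 1.355]
force: [0.0, 0.3, -0.3]
grip_width: 0.0298
grip_force: 0.0
```

Run:
```python
from h import *
from station import eyes,ctrl
s=eyes.camera("scene"); w=eyes.camera("wrist"); pickle.dump((s,w),open("c6.pkl","wb"))
cv2.imwrite("pics/s3.png",np.hstack([cv2.resize(s["pixels"][160:300,260:400],(400,400)),cv2.resize(w["pixels"][100:340,200:440],(400,400))]))
```

```text
(no output)
```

View pics/s3.png

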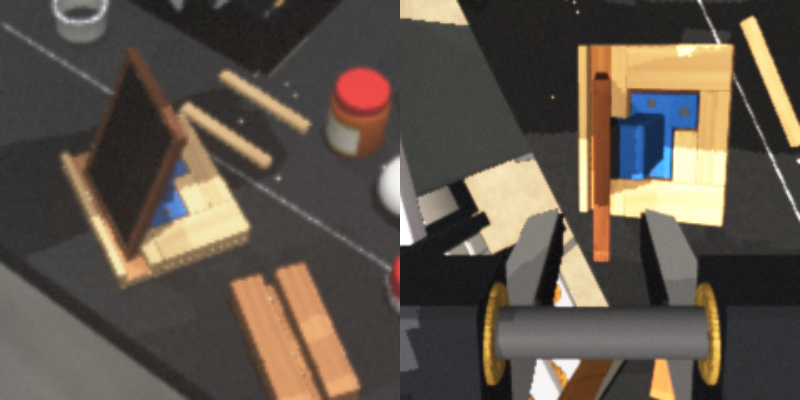

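The slate leans on the pad with its foot in the groove, centred and clear of the gripper. Handing in.

```bash
python3 -c "
from station import ctrl
print(ctrl.hand_in())"
```

```text
the job is handed in; nothing more can be done
None
```

The easel back is seated flush in the pocket, the slate leans on it with its foot in the groove, and the job was handed in about 22 s into the 54 s allowed; the hand-in returned no verdict.

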